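# Hang the parts basket in the ultrasonic bath and set the bell timer

## Task

Lower the wire basket with its two rings lengthwise into the tank of the ultrasonic bath, without dropping it, until it hangs level with both end lugs on the rim, and let go. Then set the bell timer to 10 minutes the proper way: wind it clockwise past its 15 mark, then turn it back down to 10; it is light and stiff, so hold it down as you twist, hard enough that its case stays put and does not turn along, but never lean on it with more than about 25 N. Leave the timer standing in its place, and the jar, the steel block and the file where they are.

Things in the scene. Friction and masses are not known exactly. Their poses are not given: they have to be found in the camera images.
- tank_mouth (a point): Centre of the open tank mouth of the ultrasonic bath, level with its rim, 130 mm above the bench. The bath is a fixed white and steel box 190 x 150 mm, its x axis along the 190 mm length; its tank is 140 mm long (along x), 100 mm wide (along y) and 85 mm deep, with flat steel rims 25 mm wide all round.
- basket_grip (a point): Centre of the green grip sleeve (64 mm along the basket's x, 12 mm wide along y, 12 mm high) of the basket's rigid bail handle; it lies 88 mm straight above the basket's origin. Axes as the basket's: x along the bail and the basket's length, z up.
- basket: Loose steel wire basket, 118 mm long (x), 82 mm wide (y), 45 mm deep, about 0.2 kg; origin at the centre of its underside, standing on the bench. Two flat lugs, 36 mm wide, stick out at the ends of its upper edge to 174 mm overall length; their undersides, which hang on the tank's end rims, lie 42 mm above the origin. Hung up, the origin is 42 mm below the rim (88 mm above the bench).
- ring0: Brass finger ring, 23 mm across, 6 mm high, loose on the basket's floor; origin at the centre of its underside.
- ring1: Silver finger ring, 26 mm across, 6 mm high, loose on the basket's floor; origin at the centre of its underside.
- timer: Red bell timer, loose on the bench: round case 96 mm across, 34 mm high, white face, about 0.35 kg with its dial; origin at the centre of its underside, z up. 16 minute strokes run clockwise (from above) round half the face, 12 degrees apart, from 0 (long, red, in the case's -x direction); 5 (black), 10 (blue) and 15 (green) are long too.
- timer_zero (a point): The outer end of the red 0 stroke on the timer's case, 42 mm from its axis in the case's -x direction, 35 mm above the bench: it shows whether the case has turned or slid. The timer stands on three rubber feet 38 mm from its axis; pushed down with 10 to 20 N on the dial they hold it against the winding, with little push the case turns along with the dial; over 25 N is too much. Feet and bench are nearly rigid.
- dial_grip (a point): Point on the dial's axis, 59 mm above the bench, where to grip it. The dial is a black fluted upright cylinder on top of the timer, 44 mm across, from 37 to 73 mm above the bench, with a white pointer line on its top and side; it can be gripped at any angle. Its x axis points away from the pointer.
- dial (a joint): Timer setting in rad: 0.209 (12 degrees) a minute, 0 at the red mark, 2.094 at 10 minutes, 3.142 at 15; grows as the dial is turned clockwise seen from above; a hard stop at 3.456 (16.5 minutes). Stiff and spring loaded: winding takes 0.13 N m at 0 to 0.22 N m at the stop, turning back 0.05 to 0.1; it stays where it is left.
- flux_jar: Glass jar with a black cap, 64 mm across, 85 mm high, a bystander; it and the timer may have changed places. Origin at the centre of its underside.
- steel_block: Steel bench block 80 x 80 x 20 mm, a bystander.
- file: Flat file with a wooden handle, 260 mm long, 21 mm high, a bystander.
Not all that is in view belongs to the job. What is shaped like the basket but red or turquoise is not meant.

How it is judged (in metres and radians):
On the way, in this order (a step that is already met when the one before it is completed fails the run):
1. the basket hangs in the tank by both lugs, let go (z of basket in the frame of tank_mouth between -0.047 and -0.037 m and horizontal distance between basket and tank_mouth below 0.02 m and angle between basket's own z axis and vertical below 0.06 rad and angle between the x axis of basket and the x axis of tank_mouth, either way round below 0.2 rad and contact force between the fingers and basket below 0.1 N), for 0.2 s.
2. the timer is wound past its 15 mark (value of joint dial above 3.18 rad), for 0.1 s.
At the end, for the whole second after the job is handed in: The basket hangs level by its lugs on the tank rim with both rings in it (within 5 mm in height, 20 mm in plan, 0.2 rad of lengthwise), at rest; the timer stands upright at 10 minutes within 0.1 rad (just under half a minute), its zero mark within 20 mm of its start (z of basket in the frame of tank_mouth between -0.047 and -0.037 m and horizontal distance between basket and tank_mouth below 0.02 m and angle between basket's own z axis and vertical below 0.06 rad and angle between the x axis of basket and the x axis of tank_mouth, either way round below 0.2 rad and z of ring0 in the frame of basket between -0.005 and 0.04 m and horizontal distance between each of ring0, ring1 and basket below 0.07 m and z of ring1 in the frame of basket between -0.005 and 0.04 m and linear speed of each of basket, timer below 0.02 m/s and value of joint dial between 1.994 and 2.194 rad and angle between timer's own z axis and vertical below 0.05 rad and height (world z) of timer below 0.006 m and distance of timer_zero from where it was at the start of the episode below 0.02 m); the robot touches nothing.
It fails at once if the timer is pressed onto the bench with more than 35 N, its own weight and side forces included (contact force between timer and table above 35 N).
It fails at once if the timer's case turns or skids (its zero mark leaves its place by more than 20 mm) (distance of timer_zero from where it was at the start of the episode above 0.02 m).
It fails at once if the basket is dropped (falls faster than 0.5 m/s, not held) (linear speed of basket above 0.5 m/s and contact force between the fingers and basket below 0.05 N).
It fails at once if the jar, the steel block or the file is moved by more than 20 mm (distance of any of flux_jar, steel_block, file from where it was at the start of the episode above 0.02 m).
It also fails if it takes over 72 s, if anything falls off the work surface, if the arm or the gripper's body presses on something with over 40 N, if the wrist force passes 120 N, or if a joint passes its speed limit or range.

## Robot

A 6-joint arm with a two-finger parallel gripper is mounted at the origin on the work surface. World frame = base frame: x ahead of the robot, y to its left, z up, the work surface at z = 0. Lengths are in m, angles in degrees, forces in N, time in s.
With the tool pointing down it reaches from about 0.3 to 0.75 m from the base axis. Payload 8.5 kg.
Tool frame: the origin (TCP) lies at the very end of the fingers, on their centre line; the grasp point (between the pads) lies 19 mm behind it (hold_point_z is the distance from the TCP to the grasp point, in m); z points along the fingers, y is the direction in which the jaws open and shut (so a half turn about z gives the same grasp; the last joint's range is limited). The gripper opens to 85 mm and grips with 20 to 120 N. Pads are 22 mm wide; open, the fingers measure 114 mm over their backs; the gripper's body (76 mm by 85 mm) begins 54 mm behind the grasp point. The pads swing forward as they close: fully open they stand 13 mm farther back than shut.
Start: joints at [-77.366, 21.807, 74.336, -0, 83.858, -12.336], TCP at [0.232, -0.499, 0.231] pointing down, gripper open.
Joint ranges: [-178.18, 178.18], [-50.72, 133.34], [12.68, 142.11], [-81.47, 261.47], [9.98, 163.14], [-165.26, 165.26]. Speed limits (degrees/s): [136.94, 136.94, 180, 180, 180, 180].

## Interface

Orientations are given as a 3x3 rotation matrix whose columns are the frame's x, y, z axes.
In Python, from rig import observe, get_image, close_job, hold_point_z gives the robot as it stands. The module is installed in compiled form; this text tells all that it offers.
- The arm moves only by the tool jog_arm, never from a script. Its arguments are lists of equal length, an entry for each row: "travel": the shift along the world's x, y, z in m, a list of three; "dr": the turn, a rotation vector about the world's x, y, z in rad, a list of three. In form: {"travel": [[x, y, z], ...], "dr": [[rx, ry, rz], ...]}. A call has 1 to 20 rows; each row shifts and turns the commanded pose from where the row before left it; what a row does not reach is not made up. A row lasts 1/12 s, in which the tool goes at most 41.7 mm and 7.16 degrees, less where a joint would pass 70% of its speed; a pose out of reach is approached as far as the arm can. A call with a gripper value outside its range is refused whole. "jaw" is the finger opening in m, from 0 to 0.0854, set as the call begins (left out, the last holds). The fingers move at their own pace and stop on an object; "newtons" is the grip in N (left out, the last holds). Time passes only in rows, so rows that do not move let the fingers close. It gives the time, the measured TCP pose, the force and the opening at its end, in the units of the state.
- observe(): the state, without advancing time (a new reading comes with each control period).
- get_image(name): name is "side" or "top" or "wrist"; returns a dict with "color" (420x560x3 uint8, red, green, blue), "fovy" (degrees; the focal length in pixels is half the picture's height over the tangent of half this angle, whatever the lens; pixels are square), "cx", "cy" (the principal point, pixels), "k1" (the pictures are not rectified: a ray, as slopes to the right and down, at radius r is drawn at 1 + k1 r^2 times it, then the intrinsics apply), "R" (3x3) and "t" (3): a world point X has camera coordinates R X + t. Camera axes: x right, y down, z forward; pixel columns grow to the right and rows downward; lengths in m; the calibration is good to about 2 mm. A picture is of the moment at which its call begins. There is no depth.
- close_job(): hands the job in, once; it reports no verdict.
The state is a dict: "time_s": time; "q": joint angles; "qvel": joint speeds; "joint_efforts": joint torques, N m; "position": TCP position; "tool_rot": TCP orientation; "ft_force": force on the tool from outside, world axes, zero at the start; "wrist_torque": the same for the moment, N m; "grip_width": finger opening in m.
Only numpy, scipy, OpenCV 4.12 (cv2) and the standard library are available. Lean on these libraries where they do the work, as an engineer would, in place of code of your own. Each camera call takes 0.05 s, during which the arm holds its last target.

## Working session

There is one attempt and no reset: what is moved stays moved. The work goes in short steps, Python scripts to look and compute and a tool call to move; the robot and the scene stay as the last step left them, time stands still between calls to the robot, and variables do not carry over. Pictures are saved under pics/ and viewed, and the job is handed in when it is done.

Besides the shell and the picture viewer there is one more tool, called after "Call:" as name(argument=value, ...) on one line, values as JSON. jog_arm: Moves the arm, as the interface text tells. Its arguments: {"type":"object","properties":{"travel":{"type":"array"},"dr":{"type":"array"},"jaw":{"type":"number"},"newtons":{"type":"number"}},"required":["travel","dr"]}

```bash
mkdir -p pics
cat > h.py <<'E'
import numpy as np, cv2
from rig import observe, get_image, hold_point_z
def snap(n,f):
    im=get_image(n); cv2.imwrite(f'pics/{f}.png',im['color'][:,:,::-1]); np.save(f'pics/{f}.npy',im,allow_pickle=True); return im
def load(f): return np.load(f'pics/{f}.npy',allow_pickle=True).item()
def K(im):
    f=im['color'].shape[0]/2/np.tan(np.radians(im['fovy']/2)); return np.array([[f,0,im['cx']],[0,f,im['cy']],[0,0,1.]])
def proj(im,X):
    c=(np.array(im['R'])@np.atleast_2d(X).T).T+np.array(im['t']); s=c[:,:2]/c[:,2:]; r2=(s**2).sum(1,keepdims=True)
    k=K(im); s=s*(1+im['k1']*r2); return s*k[0,0]+[k[0,2],k[1,2]]
def ray(im,p):
    k=K(im); u=(np.array(p,float)-[k[0,2],k[1,2]])/k[0,0]; s=u.copy()
    for _ in range(30): s=u/(1+im['k1']*(s@s))
    R=np.array(im['R']); d=R.T@np.array([s[0],s[1],1]); o=-R.T@np.array(im['t']); return o,d/np.linalg.norm(d)
def onz(im,p,z):
    o,d=ray(im,p); return o+d*(z-o[2])/d[2]
def tri(*v):
    A=0;b=0
    for im,p in v:
        o,d=ray(im,p); P=np.eye(3)-np.outer(d,d); A=A+P; b=b+P@o
    x=np.linalg.solve(A,b); return x,[np.linalg.norm((np.eye(3)-np.outer(ray(im,p)[1],ray(im,p)[1]))@(x-ray(im,p)[0])) for im,p in v]
def crop(f,x0,y0,x1,y1,s,o):
    i=cv2.imread(f'pics/{f}.png')[y0:y1,x0:x1]; cv2.imwrite(f'pics/{o}.png',cv2.resize(i,None,fx=s,fy=s,interpolation=cv2.INTER_CUBIC))
E
python3 -c "
from h import *
for n in ['side','top','wrist']:
  im=snap(n,n+'0'); print(n,im['fovy'],im['cx'],im['cy'],im['k1'],-np.array(im['R']).T@im['t'])
print(hold_point_z,observe())"
```

```text
side 44.10754355009285 282.3026199355826 204.91425585394006 -0.197531633809751 [-0.10177554  0.84559526  0.69316159]
top 49.5883096582867 273.95654460848397 217.22134579607757 -0.029297102131722486 [ 0.39740722 -0.02304201  1.28934608]
wrist 68.61825669539064 276.96753924219826 210.73467786191628 0.00900879779541801 [ 0.29782568 -0.46912819  0.37327703]
0.0187 {'time_s': 0.15, 'q': array([-7.73664310e+01,  2.18340125e+01,  7.43718601e+01, -6.12137108e-04,
        8.38572990e+01, -1.23343396e+01]), 'qvel': array([-0.07325   , -0.1397765 , -0.11710174,  0.02113145,  0.09120842,
        0.05632873]), 'joint_efforts': array([ 2.00796741e-03, -4.48625708e+01, -2.31341565e+01, -1.47398700e-04,
        3.81656340e-03, -1.25252870e-05]), 'position': array([ 0.23212075, -0.49838175,  0.23085307]), 'tool_rot': array([[ 9.06543897e-01,  4.22111478e-01, -2.51510050e-04],
       [ 4.22111493e-01, -9.06543289e-01,  1.07353513e-03],
       [ 2.25146755e-04, -1.07937201e-03, -9.99999392e-01]]), 'ft_force': array([-0.2611315 , -0.53882277,  0.25245394]), 'wrist_torque': array([-0.03905164, -0.00214279,  0.04311312]), 'grip_width': 0.08532793578100095}
```

View pics/top0.png

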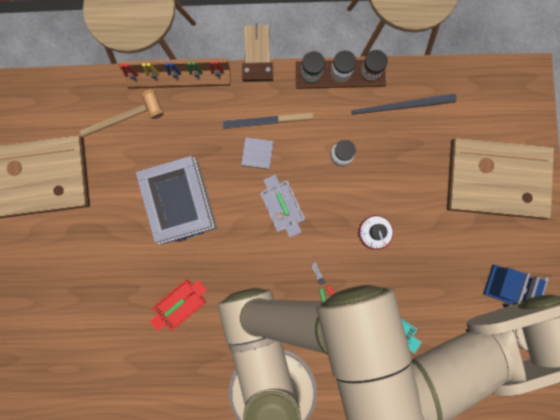

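View pics/side0.png

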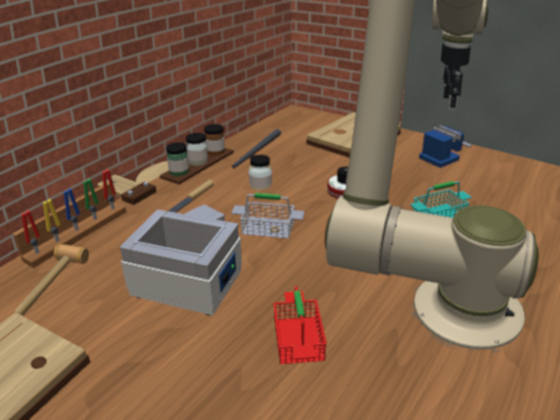

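View pics/wrist0.png

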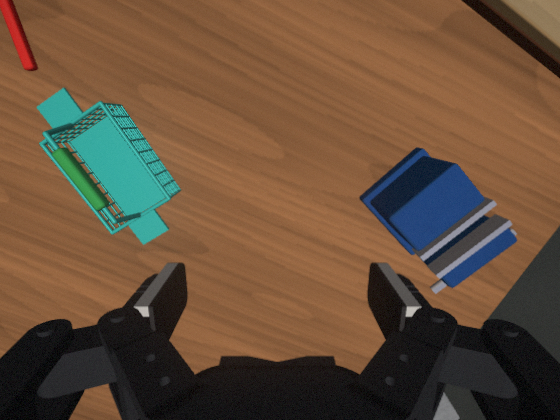

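Basket candidates in the top view are steel at (283,205), red at (180,305) and turquoise at (408,335). The steel one fits, since the red and turquoise ones are excluded. I'll confirm it in enlarged crops.

```bash
python3 -c "
from h import *
crop('top0',240,160,330,250,8,'c1'); crop('top0',125,145,225,255,6,'c2'); crop('top0',345,200,405,265,9,'c3'); crop('side0',220,170,320,250,8,'c4'); crop('side0',110,195,260,320,5,'c5')"
```

```text
(no output)
```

View pics/c1.png

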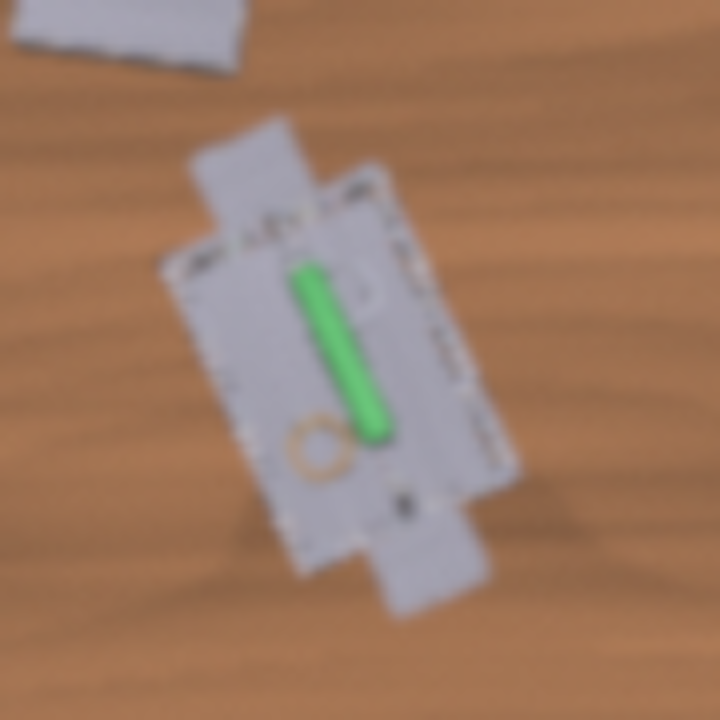

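View pics/c2.png

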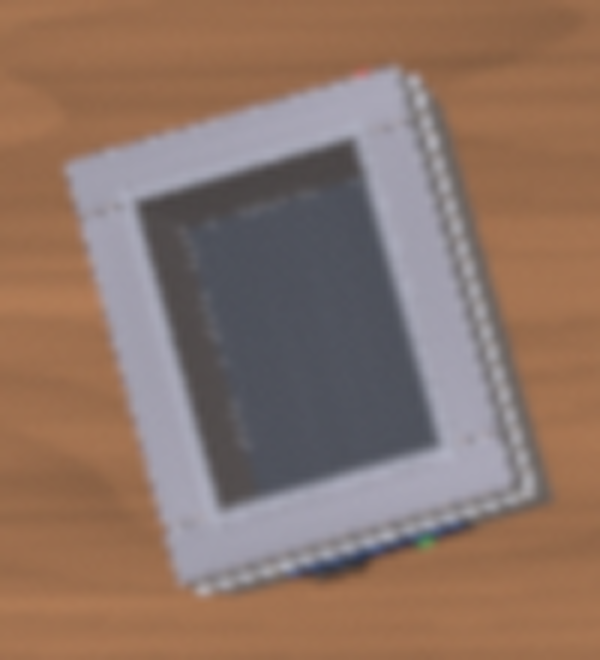

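View pics/c3.png

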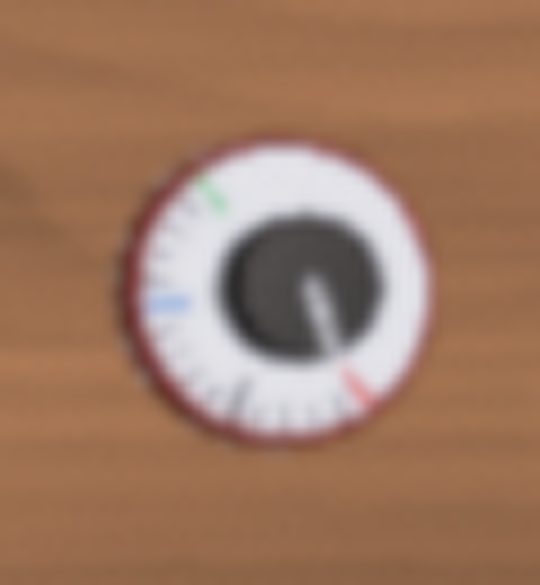

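View pics/c4.png

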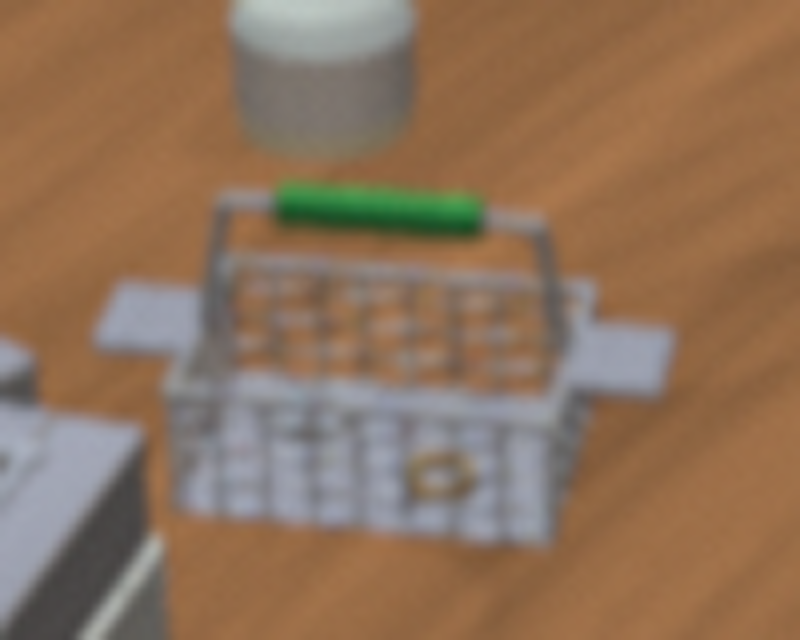

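View pics/c5.png

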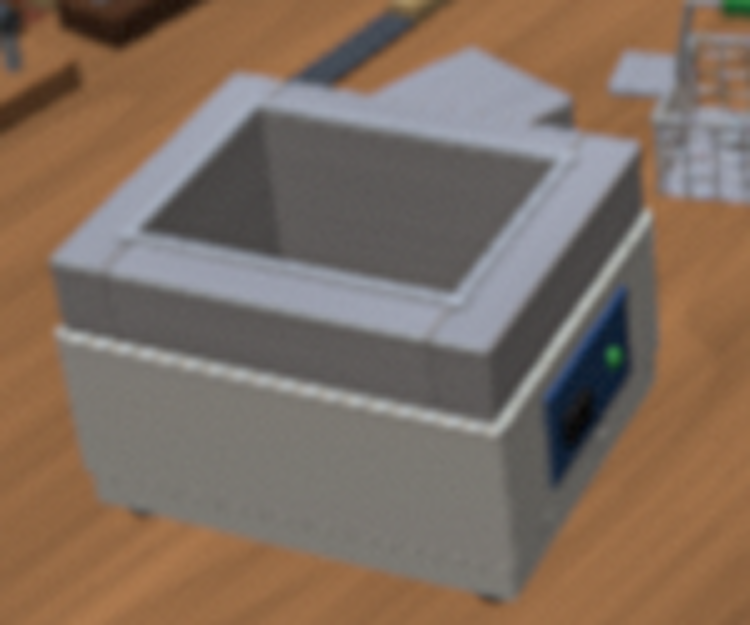

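```bash
cat > m.py <<'E'
from h import *
T=load('top0');S=load('side0')
def c(p,x0,y0,s): return [(p[0]+.5)/s-.5+x0,(p[1]+.5)/s-.5+y0]
np.set_printoptions(precision=4,suppress=True)
c1=lambda *p:c(p,240,160,8); c2=lambda *p:c(p,125,145,6); c3=lambda *p:c(p,345,200,9); c4=lambda *p:c(p,220,170,8); c5=lambda *p:c(p,110,195,5)
a,b=onz(T,c1(303,260),.09),onz(T,c1(380,444),.09); print('grip',a,b,(a+b)/2,np.linalg.norm(a-b),np.degrees(np.arctan2(*(a-b)[1::-1])))
print('tri',tri((T,c1(303,260)),(S,c4(278,203))),tri((T,c1(380,444)),(S,c4(480,216))))
print(onz(S,c4(379,209),.088))
L=[onz(T,c1(*p),.044) for p in[(188,160),(285,117),(490,575),(400,618)]]; f=(L[0]+L[1])/2;n=(L[2]+L[3])/2
print('lugs',(f+n)/2,np.linalg.norm(f-n),np.degrees(np.arctan2(*(f-n)[1::-1])))
for nm,ps in(('in',[(137,203),(355,138),(440,445),(220,508)]),('out',[(68,165),(400,66),(533,487),(183,588)])):
  P=[onz(T,c2(*p),.13) for p in ps]; d=P[0]+P[1]-P[2]-P[3]
  print(nm,sum(P)/4,np.linalg.norm(d)/2,np.linalg.norm(P[0]-P[1]),np.degrees(np.arctan2(d[1],d[0])),np.degrees(np.arctan2(*(P[0]-P[1])[1::-1])))
P=[onz(S,c5(*p),.13) for p in [(262,108),(558,160),(455,300),(140,235)]];print('side in',sum(P)/4,P)
for p in[(285,290)]: print('case',onz(T,c3(*p),.034))
z=onz(T,c3(372,405),.035);print('zero',z); print('dialtop',onz(T,c3(306,283),.073)); print('ptr tip',onz(T,c3(335,352),.073),onz(T,c3(310,280),.073))
print('15',onz(T,c3(203,180),.035))
print('rings', onz(T,c1(322,447),.006),onz(T,c1(362,285),.006))
E
python3 m.py
```

```text
grip [ 0.5486 -0.0292  0.09  ] [ 0.4867 -0.053   0.09  ] [ 0.5176 -0.0411  0.09  ] 0.06632090999838544 21.048919218891584
tri (array([ 0.5479, -0.0298,  0.0884]), [np.float64(0.001096666553342593), np.float64(0.0010966665533424739)]) (array([ 0.4875, -0.0524,  0.091 ]), [np.float64(0.00109952231994255), np.float64(0.0010995223199425953)])
[ 0.5194 -0.0439  0.088 ]
lugs [ 0.5172 -0.0413  0.044 ] 0.17364474449838807 22.820658986342092
in [0.5345 0.241  0.13  ] 0.13736796914666005 0.09789113335748563 14.692860808532194 105.14922724711738
out [0.5334 0.2377 0.13  ] 0.1904332796986093 0.14933794439113549 15.69445444690742 105.15471199072535
side in [0.535  0.2394 0.13  ] [array([0.6146, 0.2088, 0.13  ]), array([0.4827, 0.1731, 0.13  ]), array([0.4546, 0.2704, 0.13  ]), array([0.5882, 0.3052, 0.13  ])]
case [ 0.438  -0.2994  0.034 ]
zero [ 0.4021 -0.3244  0.035 ]
dialtop [ 0.4387 -0.2971  0.073 ]
ptr tip [ 0.418  -0.3049  0.073 ] [ 0.4396 -0.2984  0.073 ]
15 [ 0.4725 -0.2753  0.035 ]
rings [ 0.4924 -0.0346  0.006 ] [ 0.5497 -0.0503  0.006 ]
```

Call:
jog_arm(travel=[[0.018,0.0286,-0.003],[0.018,0.0286,-0.003],[0.018,0.0286,-0.003],[0.018,0.0286,-0.003],[0.018,0.0286,-0.003],[0.018,0.0286,-0.003],[0.018,0.0286,-0.003],[0.018,0.0286,-0.003],[0.018,0.0286,-0.003],[0.018,0.0286,-0.003],[0.018,0.0286,-0.003],[0.018,0.0286,-0.003],[0.018,0.0286,-0.003],[0.018,0.0286,-0.003],[0.018,0.0286,-0.003],[0.0154,0.028,-0.003],[0,0,0],[0,0,0]], dr=[[0,0,-0.0033],[0,0,-0.0033],[0,0,-0.0033],[0,0,-0.0033],[0,0,-0.0033],[0,0,-0.0033],[0,0,-0.0033],[0,0,-0.0033],[0,0,-0.0033],[0,0,-0.0033],[0,0,-0.0033],[0,0,-0.0033],[0,0,-0.0033],[0,0,-0.0033],[0,0,-0.0033],[0,0,-0.0033],[0,0,0],[0,0,0]], jaw=0.06)

```text
time_s: 1.65
position: [0.5177, -0.0404, 0.1828]
tool_rot: [[0.926, 0.376, -0.001], [0.376, -0.926, 0.0], [-0.001, -0.001, -1.0]]
ft_force: [0.4, 0.0, -0.9]
grip_width: 0.0601
```

```bash
python3 -c "
from h import *
snap('wrist','w1');snap('top','t1');snap('side','s1');o=observe();print(o['position'],o['tool_rot'])
crop('t1',340,195,410,270,8,'c6')"
```

```text
[ 0.51720641 -0.04239144  0.18334254] [[ 9.27920236e-01  3.72778722e-01 -2.44875062e-04]
 [ 3.72778690e-01 -9.27920266e-01 -1.69324526e-04]
 [-2.90345113e-04  6.58354496e-05 -9.99999956e-01]]
```

View pics/w1.png

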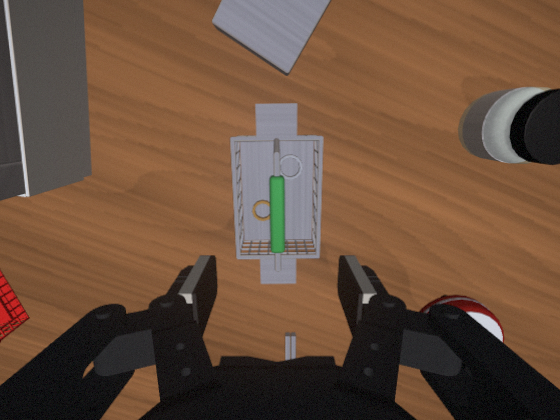

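View pics/t1.png

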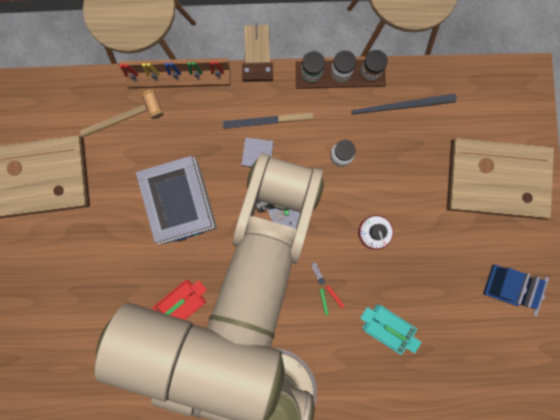

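```bash
python3 -c "
from h import *
W=load('w1');T=load('t1')
a,b=onz(W,(277,176),.09),onz(W,(277.5,252),.09);print(a,b,(a+b)/2,np.linalg.norm(a-b),np.degrees(np.arctan2(*(a-b)[1::-1])))
l=onz(W,(276.5,104),.044);m=onz(W,(278.5,283.5),.044);print((l+m)/2,np.linalg.norm(l-m),np.degrees(np.arctan2(*(l-m)[1::-1])))
print(proj(W,[.5175,-.0415,.0693]))
"
```

```text
[ 0.54587287 -0.02996734  0.09      ] [ 0.48697065 -0.05429739  0.09      ] [ 0.51642176 -0.04213237  0.09      ] 0.06372929654330782 22.44348081439043
[ 0.51594092 -0.04266551  0.044     ] 0.17401064200534958 22.71862375977988
[[277.04761358 206.85125957]]
```

The steel basket, with its brass ring at (262,210) and silver ring at (290,166), is centred under the tool and aligned with it. I'll descend and grip the sleeve.

Call:
jog_arm(travel=[[0,0,-0.016],[0,0,-0.016],[0,0,-0.016],[0,0,-0.016],[0,0,-0.014],[0,0,-0.012],[0,0,-0.01],[0,0,-0.008],[0,0,-0.004],[0,0,-0.002],[0,0,0],[0,0,0],[0,0,0]], dr=[[0,0,0.008],[0,0,0],[0,0,0],[0,0,0],[0,0,0],[0,0,0],[0,0,0],[0,0,0],[0,0,0],[0,0,0],[0,0,0],[0,0,0],[0,0,0]])

```text
time_s: 2.88
position: [0.5178, -0.0417, 0.0698]
tool_rot: [[0.925, 0.381, 0.001], [0.381, -0.925, -0.0], [0.001, 0.001, -1.0]]
ft_force: [-0.1, -0.9, 0.2]
grip_width: 0.0598
```

Call:
jog_arm(travel=[[0,0,0],[0,0,0],[0,0,0],[0,0,0],[0,0,0],[0,0,0],[0,0,0],[0,0,0],[0,0,0],[0,0,0]], dr=[[0,0,0],[0,0,0],[0,0,0],[0,0,0],[0,0,0],[0,0,0],[0,0,0],[0,0,0],[0,0,0],[0,0,0]], jaw=0.0, newtons=60)

```text
time_s: 3.72
position: [0.5176, -0.0415, 0.0694]
tool_rot: [[0.925, 0.381, 0.0], [0.381, -0.925, 0.0], [0.0, -0.0, -1.0]]
ft_force: [0.0, 2.6, 2.0]
grip_width: 0.0107
```

Call:
jog_arm(travel=[[0,0,0.002],[0,0,0.004],[0,0,0.008],[0,0,0.012],[0,0,0.016],[0,0,0.018],[0,0,0.02],[0,0,0.02],[0,0,0.02],[0,0,0.018],[0,0,0.014],[0,0,0.01],[0,0,0.006],[0,0,0.002],[0,0,0],[0,0,0]], dr=[[0,0,0],[0,0,0],[0,0,0],[0,0,0],[0,0,0],[0,0,0],[0,0,0],[0,0,0],[0,0,0],[0,0,0],[0,0,0],[0,0,0],[0,0,0],[0,0,0],[0,0,0],[0,0,0]])

```text
time_s: 5.05
position: [0.5173, -0.0415, 0.2388]
tool_rot: [[0.925, 0.381, -0.001], [0.381, -0.925, 0.0], [-0.001, -0.001, -1.0]]
ft_force: [0.3, -0.3, -2.0]
grip_width: 0.0112
```

```bash
python3 -c "
from h import *
snap('wrist','w2');snap('side','s2');o=observe();print(o['position'],o['ft_force'],o['grip_width'])"
```

```text
[ 0.51729469 -0.04153541  0.23861525] [-0.58543049  0.39045049 -2.78810167] 0.010653130371660591
```

View pics/w2.png

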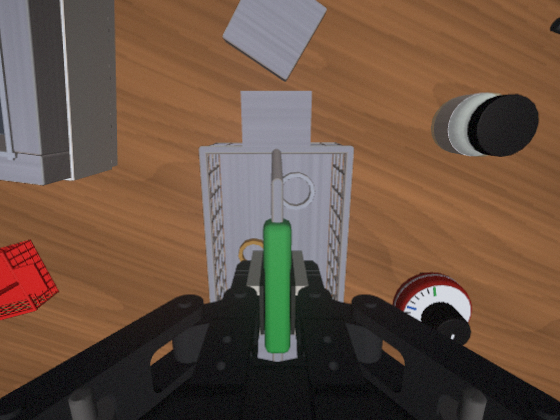

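View pics/s2.png

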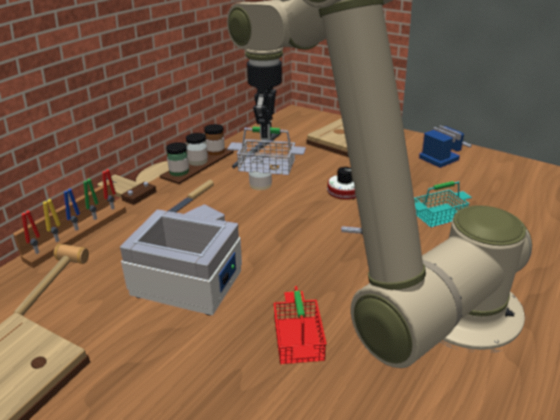

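```bash
cat > chk.py <<'E'
from h import *
import sys
f=sys.argv[1]; im=load(f); gx,gy,gz,yaw=map(float,sys.argv[2:6]); o=np.array([gx,gy,gz-.088]); c,s=np.cos(np.radians(yaw)),np.sin(np.radians(yaw))
R=np.array([[c,-s,0],[s,c,0],[0,0,1]])
P=[(87,18,43),(87,-18,43),(-87,-18,43),(-87,18,43),(59,41,45),(59,-41,45),(-59,-41,45),(-59,41,45)]
uv=proj(im,[o+R@(np.array(p)/1000) for p in P]);print(uv)
i=cv2.imread(f'pics/{f}.png')
for q in (uv[:4],uv[4:]): cv2.polylines(i,[np.round(q).astype(int)],True,(255,0,255),1)
cv2.imwrite(f'pics/{f}_ov.png',i)
E
python3 chk.py w2 .5173 -.0415 .2573 22.4;python3 chk.py s2 .5173 -.0415 .2573 22.4; python3 -c "
from h import *
crop('s2_ov',210,100,320,200,7,'c7')"
```

```text
[[239.67559069  88.50746971]
 [310.07729576  88.45103615]
 [302.34470586 365.85875694]
 [248.77338075 365.85323937]
 [197.84472245 144.70804867]
 [352.16388262 144.61193399]
 [339.50658605 332.53311091]
 [211.42587466 332.53435182]]
[[226.97130035 149.40083442]
 [231.15985048 143.18110531]
 [304.97531736 148.08162412]
 [302.67201101 154.58037755]
 [236.21685709 153.54883241]
 [245.12679276 139.30633654]
 [294.45794124 142.50709816]
 [288.4706546  157.18059933]]
```

View pics/w2_ov.png

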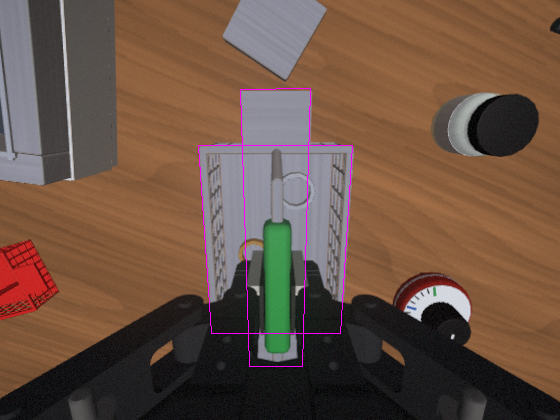

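View pics/c7.png

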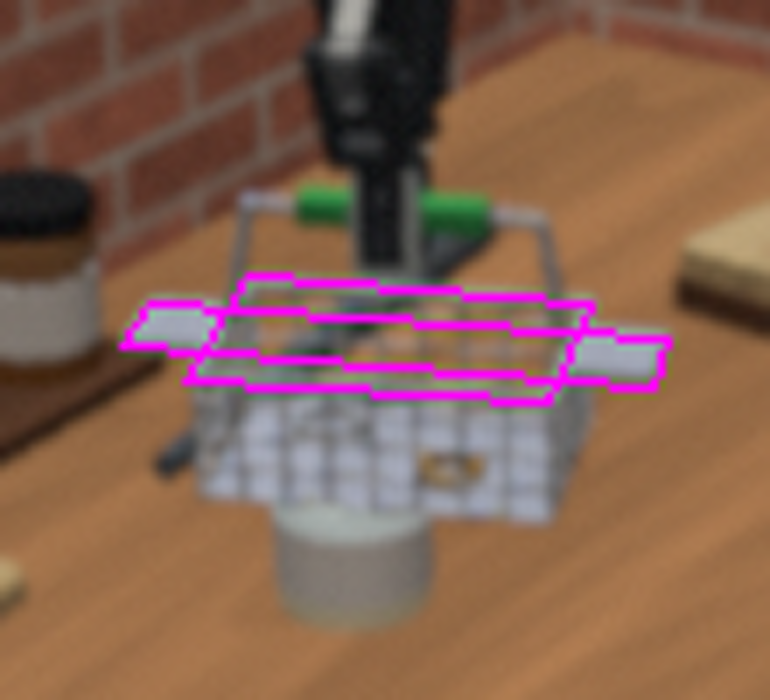

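Call:
jog_arm(travel=[[0.0002,0.003,0],[0.0004,0.007,0],[0.0008,0.012,0],[0.001,0.016,0],[0.001,0.019,0],[0.0012,0.021,0],[0.0012,0.021,0],[0.0012,0.021,0],[0.0012,0.021,0],[0.0012,0.021,0],[0.0012,0.021,0],[0.0012,0.021,0],[0.0012,0.021,0],[0.001,0.018,0],[0.001,0.014,0],[0.001,0.011,0],[0.0006,0.007,0],[0.0004,0.004,0],[0.0002,0.002,0],[0,0,0]], dr=[[0,0,-0.007],[0,0,-0.007],[0,0,-0.007],[0,0,-0.007],[0,0,-0.007],[0,0,-0.007],[0,0,-0.007],[0,0,-0.007],[0,0,-0.007],[0,0,-0.007],[0,0,-0.007],[0,0,-0.007],[0,0,-0.007],[0,0,-0.007],[0,0,-0.007],[0,0,-0.007],[0,0,-0.007],[0,0,-0.007],[0,0,0],[0,0,0]])

```text
time_s: 6.82
position: [0.5347, 0.2395, 0.2392]
tool_rot: [[0.965, 0.262, -0.0], [0.262, -0.965, -0.0], [-0.0, 0.0, -1.0]]
ft_force: [-0.4, 0.6, -2.6]
grip_width: 0.0113
```

```bash
python3 -c "
from h import *
snap('wrist','w3');snap('side','s3');snap('top','t3');o=observe();print(o['position'],o['tool_rot'],o['ft_force'],o['grip_width'])"
```

```text
[0.53480303 0.23893648 0.23937981] [[ 9.65241819e-01  2.61358430e-01  4.19283997e-05]
 [ 2.61358433e-01 -9.65241808e-01 -1.45524540e-04]
 [ 2.43697907e-06  1.51424713e-04 -9.99999989e-01]] [-0.26609843  0.32246221 -2.47055866] 0.010808378820652907
```

View pics/w3.png

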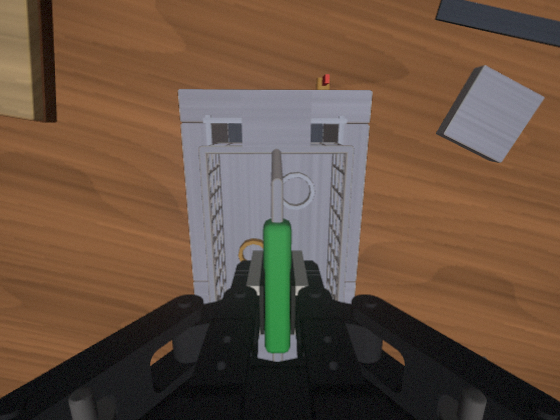

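View pics/s3.png

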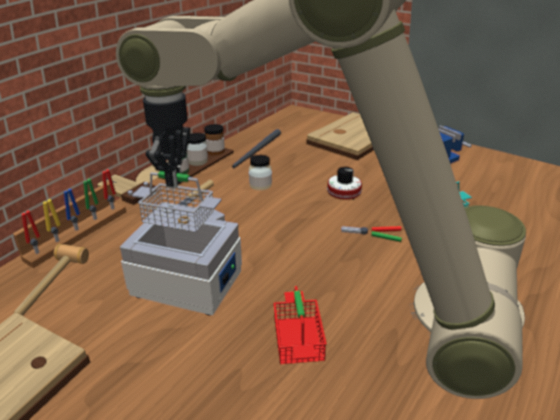

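```bash
python3 -c "
from h import *
W=load('w3')
u=np.array([np.cos(np.radians(15.2)),np.sin(np.radians(15.2))])
for ps,h in (((179,92),(371,91)),.095),(((205.5,117),(346,117)),.07):
  a,b=[onz(W,p,.13)[:2] for p in ps]; d=a-b; print(np.linalg.norm(d),np.degrees(np.arctan2(d[1],d[0]))-90,(a+b)/2-u*h)
"
python3 chk.py s3 .5348 .239 .258 15.2; python3 -c "
from h import *
crop('s3_ov',110,150,250,310,5,'c8')"
```

```text
0.14660307290563881 15.427906086636455 [0.53202685 0.2392055 ]
0.10978768256975699 15.148930210121918 [0.53838473 0.24034594]
[[131.86673753 195.76701388]
 [141.38965471 187.33223386]
 [221.01395213 199.79500653]
 [213.18446808 209.12858736]
 [137.83414178 202.62163943]
 [159.07051497 183.11856268]
 [212.39937229 191.18744366]
 [193.78078597 212.08050942]]
```

View pics/c8.png

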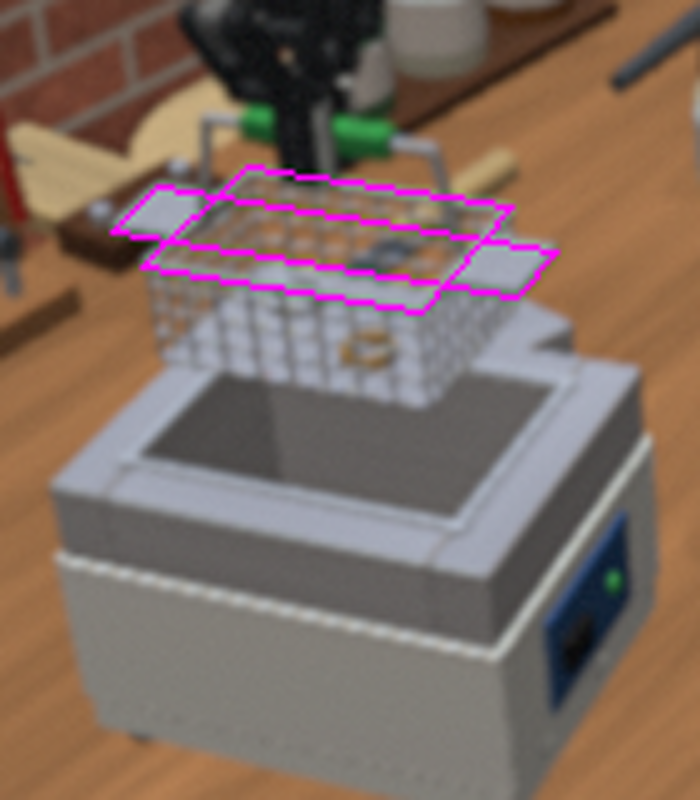

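Call:
jog_arm(travel=[[0,0.0005,-0.003],[0,0,-0.006],[0,0,-0.008],[0,0,-0.009],[0,0,-0.009],[0,0,-0.009],[0,0,-0.009],[0,0,-0.008],[0,0,-0.006],[0,0,-0.004],[0,0,-0.003],[0,0,-0.002],[0,0,0],[0,0,0]], dr=[[0,0,0],[0,0,0],[0,0,0],[0,0,0],[0,0,0],[0,0,0],[0,0,0],[0,0,0],[0,0,0],[0,0,0],[0,0,0],[0,0,0],[0,0,0],[0,0,0]])

```text
time_s: 8.13
position: [0.5349, 0.24, 0.1636]
tool_rot: [[0.965, 0.262, 0.001], [0.262, -0.965, 0.0], [0.001, 0.0, -1.0]]
ft_force: [0.8, 0.3, -2.3]
grip_width: 0.0108
```

Call:
jog_arm(travel=[[0,0,-0.001],[0,0,-0.001],[0,0,-0.001],[0,0,0],[0,0,0]], dr=[[0,0,0],[0,0,0],[0,0,0],[0,0,0],[0,0,0]])

```text
time_s: 8.55
position: [0.5348, 0.2399, 0.1603]
tool_rot: [[0.965, 0.262, -0.0], [0.262, -0.965, 0.0], [-0.0, -0.0, -1.0]]
ft_force: [-0.5, 0.5, -2.7]
grip_width: 0.0108
```

Call:
jog_arm(travel=[[0,0,-0.001],[0,0,-0.001],[0,0,0],[0,0,0]], dr=[[0,0,0],[0,0,0],[0,0,0],[0,0,0]])

```text
time_s: 8.88
position: [0.5348, 0.2399, 0.1582]
tool_rot: [[0.965, 0.262, -0.0], [0.262, -0.965, 0.0], [-0.0, -0.0, -1.0]]
ft_force: [0.0, -0.6, -2.7]
grip_width: 0.0109
```

Call:
jog_arm(travel=[[0,0,-0.001],[0,0,0],[0,0,0]], dr=[[0,0,0],[0,0,0],[0,0,0]])

```text
time_s: 9.13
position: [0.5348, 0.2399, 0.1573]
tool_rot: [[0.965, 0.262, -0.0], [0.262, -0.965, -0.0], [-0.0, 0.0, -1.0]]
ft_force: [-0.1, -0.1, -2.0]
grip_width: 0.0107
```

```bash
python3 -c "
from h import *
snap('wrist','w4');snap('side','s4');o=observe();print(o['position'],o['ft_force'],o['grip_width'])
crop('s4',110,150,250,310,5,'c9')"
```

```text
[0.53474913 0.23991291 0.1573045 ] [ 0.55480071  0.9671091  -2.6307788 ] 0.010516956782649809
```

View pics/c9.png

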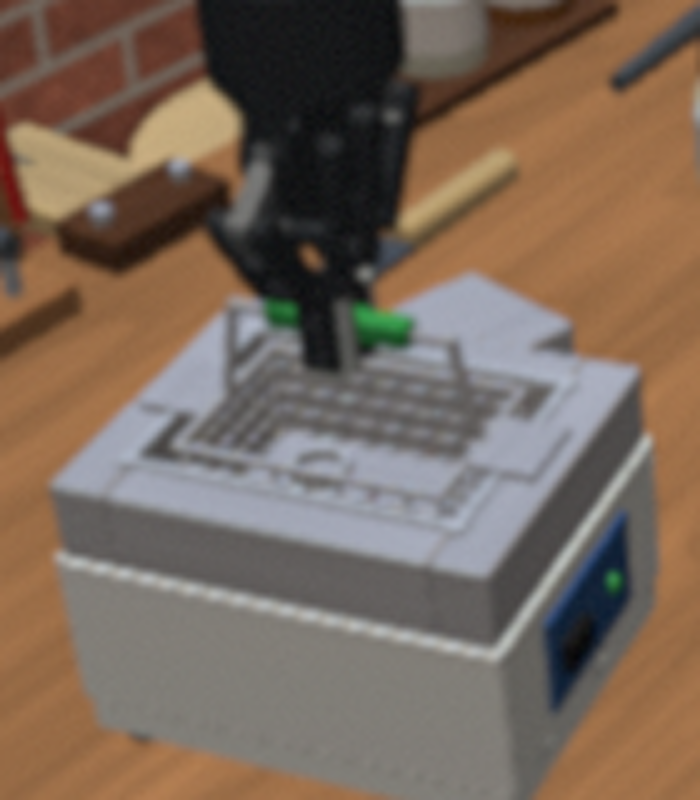

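View pics/w4.png

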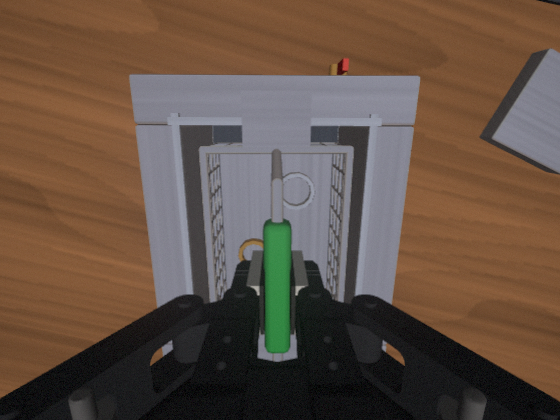

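Call:
jog_arm(travel=[[0,0,-0.0007],[0,0,0],[0,0,0]], dr=[[0,0,0],[0,0,0],[0,0,0]])

```text
time_s: 9.48
position: [0.5348, 0.24, 0.1571]
tool_rot: [[0.965, 0.262, 0.001], [0.262, -0.965, 0.0], [0.001, -0.0, -1.0]]
ft_force: [-2.3, -0.1, 3.9]
grip_width: 0.0107
```

Call:
jog_arm(travel=[[0,0,-0.0007],[0,0,0],[0,0,0]], dr=[[0,0,0],[0,0,0],[0,0,0]])

```text
time_s: 9.73
position: [0.5348, 0.2402, 0.1571]
tool_rot: [[0.965, 0.262, 0.001], [0.262, -0.965, 0.001], [0.001, -0.0, -1.0]]
ft_force: [-4.1, 0.8, 8.7]
grip_width: 0.0113
```

Call:
jog_arm(travel=[[0,0,-0.0007],[0,0,0],[0,0,0]], dr=[[0,0,0],[0,0,0],[0,0,0]])

```text
time_s: 9.98
position: [0.5348, 0.2402, 0.157]
tool_rot: [[0.965, 0.262, 0.002], [0.262, -0.965, 0.001], [0.002, -0.0, -1.0]]
ft_force: [-5.3, 0.6, 13.6]
grip_width: 0.0109
```

Contact shows the lugs on the rim. I'll ease back 1.4 mm and open gently.

Call:
jog_arm(travel=[[0,0,0.0012],[0,0,0],[0,0,0]], dr=[[0,0,0],[0,0,0],[0,0,0]], newtons=20)

```text
time_s: 10.23
position: [0.5348, 0.2401, 0.1571]
tool_rot: [[0.965, 0.262, 0.001], [0.262, -0.965, 0.0], [0.001, -0.0, -1.0]]
ft_force: [-3.6, 0.5, 7.4]
grip_width: 0.0111
```

Call:
jog_arm(travel=[[0,0,0],[0,0,0],[0,0,0],[0,0,0],[0,0,0],[0,0,0]], dr=[[0,0,0],[0,0,0],[0,0,0],[0,0,0],[0,0,0],[0,0,0]], jaw=0.05)

```text
time_s: 10.73
position: [0.5348, 0.2399, 0.1563]
tool_rot: [[0.965, 0.262, -0.0], [0.262, -0.965, -0.0], [-0.0, 0.0, -1.0]]
ft_force: [-0.1, -0.6, 0.2]
grip_width: 0.0499
```

```bash
python3 -c "
from h import *
snap('wrist','w5');snap('side','s5');o=observe();print(o['position'],o['ft_force'],o['grip_width'])
crop('s5',110,150,250,310,5,'c10')"
```

```text
[0.53480988 0.23991079 0.15636408] [ 0.3759916  -0.31914282 -0.33429045] 0.049876406645388484
```

View pics/c10.png

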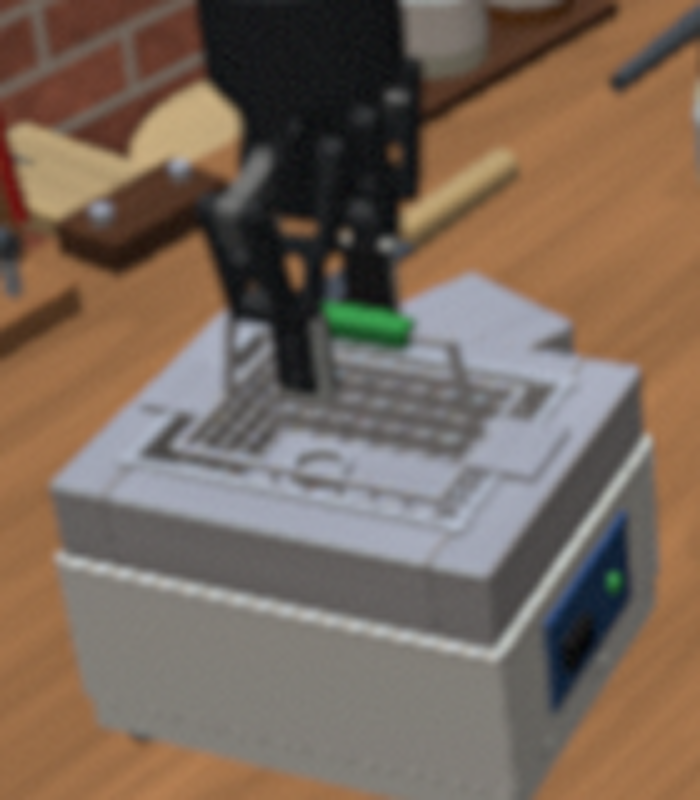

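View pics/w5.png

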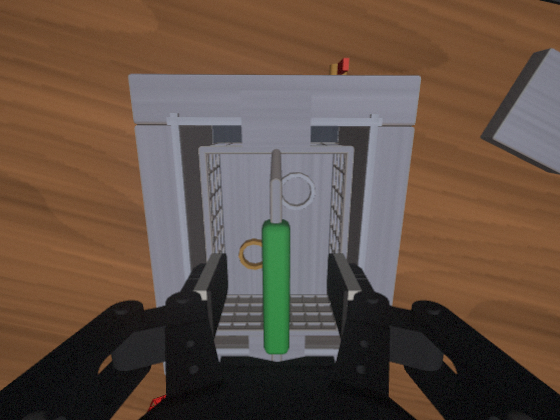

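The basket hangs by both lugs, with the brass ring at (252,254) and the silver one at (297,190) inside. I'll retreat straight up and head for the timer, with the wrist wound for one continuous clockwise turn.

Call:
jog_arm(travel=[[0,0,0.003],[0,0,0.007],[0,0,0.012],[0,0,0.015],[0,0,0.018],[0,0,0.018],[0,0,0.015],[0,0,0.012],[-0.0035,-0.0192,0],[-0.0035,-0.0192,0],[-0.0035,-0.0192,0],[-0.0035,-0.0192,0],[-0.0035,-0.0192,0],[-0.0035,-0.0192,0],[-0.0035,-0.0192,0],[-0.0035,-0.0192,0],[-0.0035,-0.0192,0],[-0.0035,-0.0192,0],[-0.0035,-0.0192,0],[-0.0035,-0.0192,0]], dr=[[0,0,0],[0,0,0],[0,0,0],[0,0,0],[0,0,0],[0,0,0],[0,0,0],[0,0,0],[0,0,0.088],[0,0,0.088],[0,0,0.088],[0,0,0.088],[0,0,0.088],[0,0,0.088],[0,0,0.088],[0,0,0.088],[0,0,0.088],[0,0,0.088],[0,0,0.088],[0,0,0.088]])

```text
time_s: 12.5
position: [0.4925, 0.0086, 0.2572]
tool_rot: [[0.243, 0.97, 0.001], [0.97, -0.243, -0.0], [0.0, 0.001, -1.0]]
ft_force: [0.1, 0.2, 0.2]
grip_width: 0.0504
```

Call:
jog_arm(travel=[[-0.0035,-0.0192,0],[-0.0035,-0.0192,0],[-0.0035,-0.0192,0],[-0.0035,-0.0192,0],[-0.0035,-0.0192,0],[-0.0035,-0.0192,0],[-0.0035,-0.0192,0],[-0.0035,-0.0192,0],[-0.0035,-0.0192,0],[-0.0035,-0.0192,0],[-0.0035,-0.0192,0],[-0.0035,-0.0192,0],[-0.0035,-0.0192,0],[-0.0035,-0.0192,0],[-0.0035,-0.0192,0],[-0.0035,-0.0192,0],[0,0,0],[0,0,0]], dr=[[0,0,0.088],[0,0,0.088],[0,0,0.088],[0,0,0.088],[0,0,0.088],[0,0,0.088],[0,0,0.088],[0,0,0.088],[0,0,0.088],[0,0,0.088],[0,0,0.088],[0,0,0.088],[0,0,0.088],[0,0,0.088],[0,0,0.088],[0,0,0.088],[0,0,0],[0,0,0]], jaw=0.07)

```text
time_s: 14.0
position: [0.4366, -0.2982, 0.2568]
tool_rot: [[-0.915, 0.403, 0.0], [0.403, 0.915, -0.0], [-0.0, -0.0, -1.0]]
ft_force: [-0.1, 0.3, -0.4]
grip_width: 0.0702
```

```bash
python3 -c "
from h import *
snap('wrist','w6');snap('side','s6');snap('top','t6');o=observe();print(o['position'],o['ft_force'],o['q'],o['tool_rot'])"
```

```text
[ 0.43693254 -0.29688232  0.25679914] [-0.13442998  1.17036659  0.01143959] [-4.70517782e+01  1.85986070e+01  7.50060255e+01  9.90775901e-03
  8.63783869e+01 -1.13389227e+02] [[-9.15920683e-01  4.01359184e-01  3.28248717e-04]
 [ 4.01359174e-01  9.15920741e-01 -9.93494028e-05]
 [-3.40524603e-04  4.07494610e-05 -9.99999941e-01]]
```

View pics/w6.png

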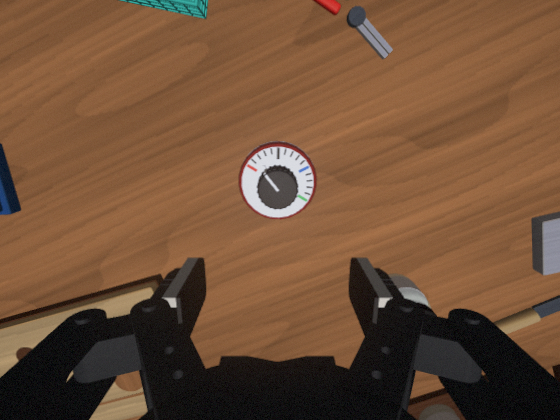

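View pics/t6.png

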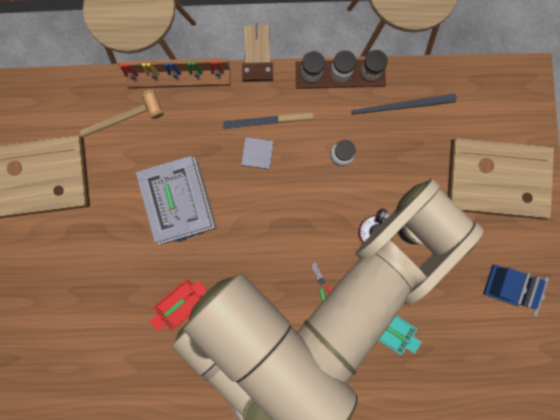

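```bash
python3 -c "
from h import *
crop('w6',230,130,330,230,8,'c11')"
```

```text
(no output)
```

View pics/c11.png

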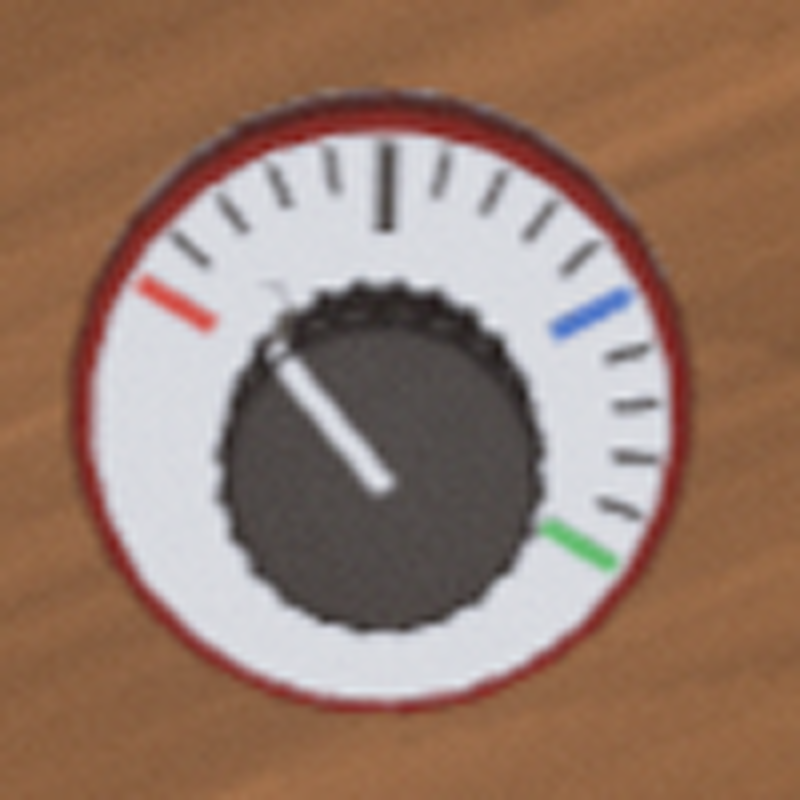

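```bash
python3 -c "
from h import *
W=load('w6'); c=lambda u,v:[(u+.5)/8-.5+230,(v+.5)/8-.5+130]
M={0:(140,283),5:(385,143),10:(630,295),15:(617,567)}
P={k:onz(W,c(*v),.035)[:2] for k,v in M.items()}
from scipy.optimize import least_squares
f=lambda p: np.concatenate([np.array([p[0]+.042*np.cos(p[2]-np.radians(12*k)),p[1]+.042*np.sin(p[2]-np.radians(12*k))])-P[k] for k in P])
r=least_squares(f,[.438,-.298,-2.6]);print(r.x,np.degrees(r.x[2]),r.cost,np.sqrt((r.fun**2).mean()),P[0])
a=onz(W,c(384,487),.0735)[:2];b=onz(W,c(275,345),.0735)[:2];d=b-a;t=np.arctan2(d[1],d[0]);print(a,b,'dial',np.radians(0)+((r.x[2]-t)%(2*np.pi)), onz(W,c(381,478),.073))
ring=[onz(W,c(*p),.034)[:2] for p in[(88,410),(688,410),(390,705)]];print(ring,(ring[0]+ring[1])/2)
print(observe()['position'])
"
```

```text
[ 0.43759261 -0.29943042 -2.52987042] -144.95089758803806 1.4841803500530668e-07 0.00019262530662227814 [ 0.40326918 -0.32327002]
[ 0.43805203 -0.29928571] [ 0.41450279 -0.30475427] dial 0.3835481027405163 [ 0.43685111 -0.299199    0.073     ]
[array([ 0.41743159, -0.33875879]), array([ 0.45388514, -0.25623595]), array([ 0.47840876, -0.31598915])] [ 0.43565837 -0.29749737]
[ 0.43693254 -0.29688232  0.25679914]
```

Call:
jog_arm(travel=[[0.0005,-0.002,-0.01],[0,0,-0.015],[0,0,-0.02],[0,0,-0.02],[0,0,-0.02],[0,0,-0.02],[0,0,-0.015],[0,0,-0.01],[0,0,-0.006],[0,0,0],[0,0,0],[0,0,0]], dr=[[0,0,0],[0,0,0],[0,0,0],[0,0,0],[0,0,0],[0,0,0],[0,0,0],[0,0,0],[0,0,0],[0,0,0],[0,0,0],[0,0,0]])

```text
time_s: 15.15
position: [0.4376, -0.2998, 0.1211]
tool_rot: [[-0.916, 0.401, 0.001], [0.401, 0.916, -0.001], [-0.001, -0.001, -1.0]]
ft_force: [-0.5, -0.1, 0.3]
grip_width: 0.0699
```

```bash
python3 -c "
from h import *
W=snap('wrist','w7');o=observe();print(o['position'],o['ft_force'],o['tool_rot'][:,0])
print(proj(W,[[.4375,-.2993,.073],[.4375,-.2993,.034]]), proj(W,[list(o['position'][:2])+[z] for z in(.073,.034)]))"
```

```text
[ 0.43757026 -0.29984721  0.12112655] [ 0.25375156 -0.15792822  0.06219725] [-0.91612562  0.40088895 -0.00138064]
[[279.25661289 232.60746929]
 [278.93188895 214.97322634]] [[278.53888302 233.01128543]
 [278.32588182 215.32017648]]
```

View pics/w7.png

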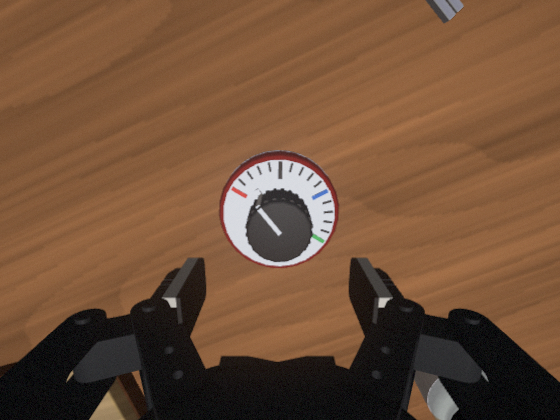

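Call:
jog_arm(travel=[[0,0.0005,-0.008],[0,0,-0.012],[0,0,-0.015],[0,0,-0.015],[0,0,-0.012],[0,0,-0.008],[0,0,-0.005],[0,0,-0.004],[0,0,0],[0,0,0]], dr=[[0,0,0],[0,0,0],[0,0,0],[0,0,0],[0,0,0],[0,0,0],[0,0,0],[0,0,0],[0,0,0],[0,0,0]])

```text
time_s: 16.03
position: [0.4374, -0.2993, 0.0417]
tool_rot: [[-0.916, 0.401, 0.0], [0.401, 0.916, -0.0], [-0.001, -0.0, -1.0]]
ft_force: [-0.7, -0.9, 0.1]
grip_width: 0.0698
```

Call:
jog_arm(travel=[[0,0,0],[0,0,0],[0,0,0],[0,0,0],[0,0,0],[0,0,0],[0,0,0],[0,0,0]], dr=[[0,0,0],[0,0,0],[0,0,0],[0,0,0],[0,0,0],[0,0,0],[0,0,0],[0,0,0]], jaw=0.03, newtons=40)

```text
time_s: 16.7
position: [0.4376, -0.2993, 0.042]
tool_rot: [[-0.916, 0.401, 0.001], [0.401, 0.916, -0.001], [-0.001, -0.0, -1.0]]
ft_force: [1.6, 1.7, 6.0]
grip_width: 0.0431
```

```bash
python3 -c "
from h import *
snap('wrist','w8');snap('side','s8');o=observe();print(o['position'],o['ft_force'],o['wrist_torque'],o['grip_width'],o['tool_rot'][:,0])
crop('s8',300,140,400,230,7,'c12')"
```

```text
[ 0.43758893 -0.29928638  0.04199601] [0.74022728 1.53726104 6.25845166] [ 0.20375138 -0.01769823 -0.09041293] 0.04334660887758452 [-0.91607058  0.40101541 -0.00115383]
```

View pics/w8.png

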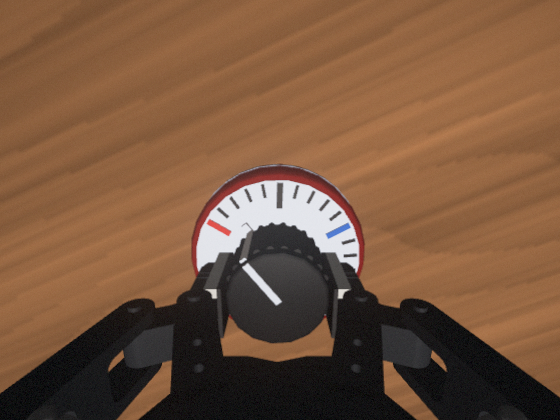

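View pics/c12.png

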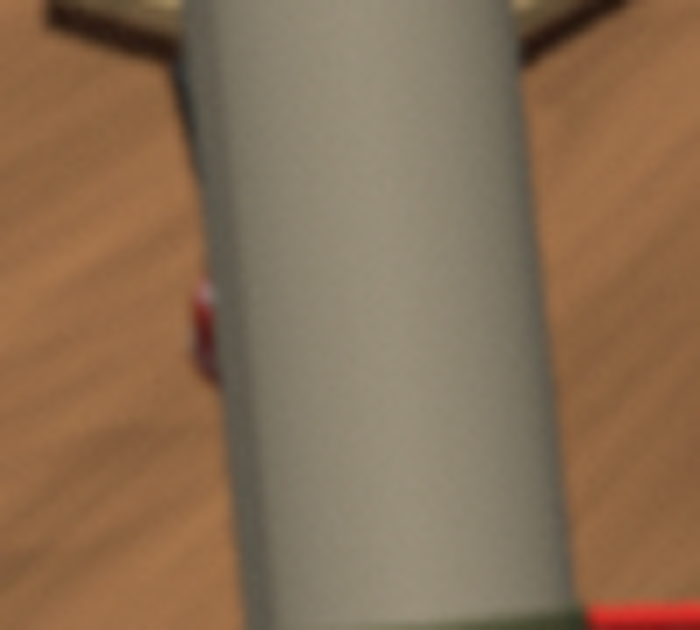

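Call:
jog_arm(travel=[[0,0,-0.0005],[0,0,-0.0005],[0,0,0],[0,0,0]], dr=[[0,0,0],[0,0,0],[0,0,0],[0,0,0]], newtons=50)

```text
time_s: 17.13
position: [0.4377, -0.2993, 0.0419]
tool_rot: [[-0.916, 0.401, 0.002], [0.401, 0.916, -0.001], [-0.002, -0.001, -1.0]]
ft_force: [-1.6, 4.8, 15.5]
grip_width: 0.0427
```

Call:
jog_arm(travel=[[0,0,0],[0,0,0],[0,0,0],[0,0,0],[0,0,0]], dr=[[0,0,-0.03],[0,0,-0.05],[0,0,-0.05],[0,0,-0.05],[0,0,-0.02]])

```text
time_s: 17.55
position: [0.4376, -0.2994, 0.0419]
tool_rot: [[-0.817, 0.577, 0.001], [0.577, 0.817, -0.002], [-0.002, -0.001, -1.0]]
ft_force: [-1.1, 3.9, 16.3]
grip_width: 0.0432
```

```bash
cat > st.py <<'E'
from h import *
import sys
np.set_printoptions(precision=3,suppress=True)
snap('wrist',sys.argv[1]);o=observe();R=o['tool_rot'];print(o['time_s'],o['position'],o['ft_force'],o['wrist_torque'],o['grip_width'],'yaw',np.arctan2(R[1,0],R[0,0]),'tilt',R[:2,2],o['q'][5])
E
python3 st.py w9
```

```text
17.6 [ 0.438 -0.299  0.042] [-2.11   4.061 15.384] [ 0.494  0.38  -0.024] 0.04282691220356078 yaw 2.52694408483309 tilt [ 0.001 -0.002] -101.95462036064362
```

View pics/w9.png

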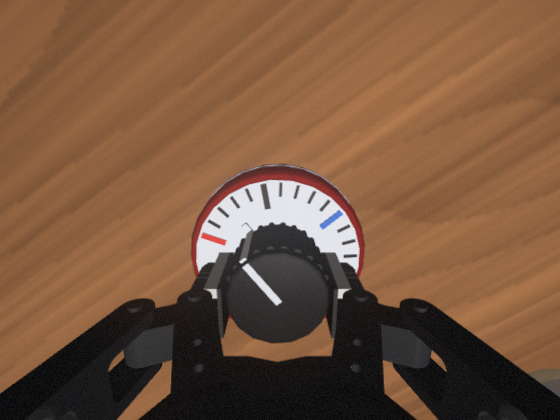

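Call:
jog_arm(travel=[[0,0,0],[0,0,0],[0,0,0],[0,0,0],[0,0,0],[0,0,0],[0,0,0],[0,0,0],[0,0,0],[0,0,0],[0,0,0],[0,0,0]], dr=[[0,0,-0.05],[0,0,-0.06],[0,0,-0.06],[0,0,-0.06],[0,0,-0.06],[0,0,-0.06],[0,0,-0.06],[0,0,-0.06],[0,0,-0.06],[0,0,-0.06],[0,0,-0.06],[0,0,-0.05]])

```text
time_s: 18.6
position: [0.4373, -0.2995, 0.0419]
tool_rot: [[-0.253, 0.967, 0.001], [0.967, 0.253, -0.002], [-0.002, 0.0, -1.0]]
ft_force: [-3.2, 2.3, 16.0]
grip_width: 0.0426
```

```bash
python3 st.py w10
```

```text
18.65 [ 0.437 -0.299  0.042] [-3.146  1.772 15.915] [ 0.456  0.806 -0.094] 0.04278181913695531 yaw 1.8239295728339149 tilt [ 0.001 -0.002] -61.669386779913545
```

View pics/w10.png

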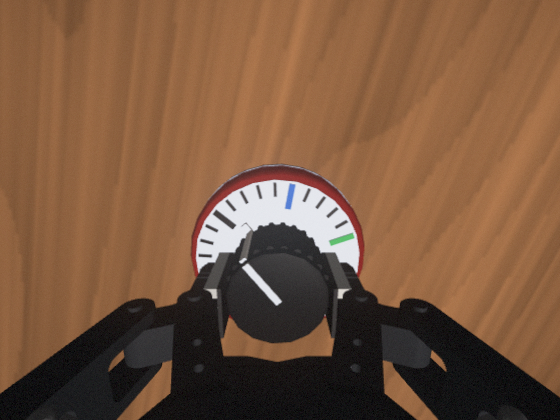

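Call:
jog_arm(travel=[[0,0,0],[0,0,0],[0,0,0],[0,0,0],[0,0,0],[0,0,0],[0,0,0],[0,0,0],[0,0,0],[0,0,0],[0,0,0],[0,0,0]], dr=[[0,0,-0.05],[0,0,-0.06],[0,0,-0.06],[0,0,-0.06],[0,0,-0.06],[0,0,-0.06],[0,0,-0.06],[0,0,-0.06],[0,0,-0.06],[0,0,-0.06],[0,0,-0.06],[0,0,-0.05]])

```text
time_s: 19.65
position: [0.437, -0.2993, 0.0419]
tool_rot: [[0.43, 0.903, -0.0], [0.903, -0.43, -0.001], [-0.001, 0.0, -1.0]]
ft_force: [-4.7, 2.2, 17.9]
grip_width: 0.0429
```

Call:
jog_arm(travel=[[0,0,0],[0,0,0],[0,0,0],[0,0,0],[0,0,0],[0,0,0],[0,0,0],[0,0,0],[0,0,0],[0,0,0],[0,0,0],[0,0,0]], dr=[[0,0,-0.05],[0,0,-0.06],[0,0,-0.06],[0,0,-0.06],[0,0,-0.06],[0,0,-0.06],[0,0,-0.06],[0,0,-0.06],[0,0,-0.06],[0,0,-0.06],[0,0,-0.06],[0,0,-0.05]])

```text
time_s: 20.65
position: [0.4369, -0.299, 0.0419]
tool_rot: [[0.91, 0.414, -0.0], [0.414, -0.91, -0.0], [-0.001, 0.0, -1.0]]
ft_force: [-5.4, 4.5, 18.5]
grip_width: 0.0426
```

```bash
python3 st.py w11; python3 -c "
from h import *
crop('w11',180,150,380,350,4,'c13')"
```

```text
20.7 [ 0.437 -0.299  0.042] [-5.277  3.185 18.022] [ 0.872  0.997 -0.037] 0.0429426057680539 yaw 0.4238016436218368 tilt [-0. -0.] 18.54241799507457
```

View pics/c13.png

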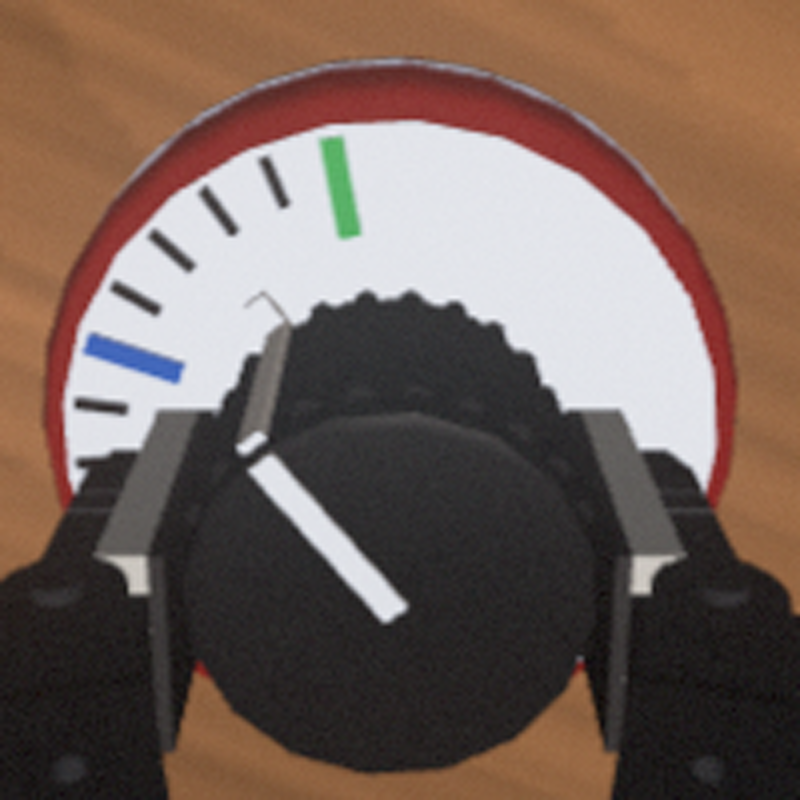

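```bash
cat > dial.py <<'E'
from h import *
from scipy.optimize import least_squares
def dial(f,x0,y0,s,M,pa,pb):
    W=load(f); c=lambda p:[(p[0]+.5)/s-.5+x0,(p[1]+.5)/s-.5+y0]
    P={k:onz(W,c(v),.035)[:2] for k,v in M.items()}
    g=lambda p: np.concatenate([np.array([p[0]+.042*np.cos(p[2]-np.radians(12*k)),p[1]+.042*np.sin(p[2]-np.radians(12*k))])-P[k] for k in P])
    r=least_squares(g,[.4375,-.2993,-2.53]).x; z=r[:2]+.042*np.array([np.cos(r[2]),np.sin(r[2])])
    a=onz(W,c(pa),.0735)[:2];b=onz(W,c(pb),.0735)[:2];t=np.arctan2(*(b-a)[::-1])
    print(f,'case',r,'zero at',z,'shift',np.linalg.norm(z-[.4033,-.3235])*1000,'mm; dial',(r[2]-t)%(2*np.pi))
E
python3 -c "
from dial import *
dial('w6',230,130,8,{0:(140,283),5:(385,143),10:(630,295),15:(617,567)},(384,487),(275,345))
dial('w11',180,150,4,{10:(87,343),15:(332,138),12:(152,233),13:(203,190),14:(265,157),11:(113,286)},(395,615),(258,460))
"
```

```text
w6 case [ 0.43759261 -0.29943042 -2.52987023] zero at [ 0.40320889 -0.32355011] shift 0.10398204391291109 mm; dial 0.3835482916595607
w11 case [ 0.43742013 -0.30023003 -2.5387057 ] zero at [ 0.40282465 -0.32404499] shift 0.723171580204252 mm; dial 2.6600595604494908
```

Call:
jog_arm(travel=[[0,0,0.0003],[0,0,0],[0,0,0],[0,0,0],[0,0,0],[0,0,0],[0,0,0],[0,0,0],[0,0,0],[0,0,0],[0,0,0],[0,0,0],[0,0,0],[0,0,0],[0,0,0]], dr=[[0,0,-0.05],[0,0,-0.06],[0,0,-0.06],[0,0,-0.06],[0,0,-0.06],[0,0,-0.06],[0,0,-0.06],[0,0,-0.06],[0,0,-0.06],[0,0,-0.06],[0,0,-0.05],[0,0,0],[0,0,0],[0,0,0],[0,0,0]])

```text
time_s: 21.95
position: [0.437, -0.2987, 0.0419]
tool_rot: [[0.978, -0.209, -0.0], [-0.209, -0.978, 0.0], [-0.0, -0.0, -1.0]]
ft_force: [-4.7, 4.8, 15.5]
grip_width: 0.0427
```

```bash
python3 st.py w12; python3 -c "
from h import *
crop('w12',180,150,380,350,4,'c14')"
```

```text
22.0 [ 0.437 -0.299  0.042] [-3.646  4.66  14.473] [0.948 0.57  0.004] 0.042888920600366226 yaw -0.210973519442123 tilt [-0.  0.] 54.89767609992739
```

View pics/c14.png

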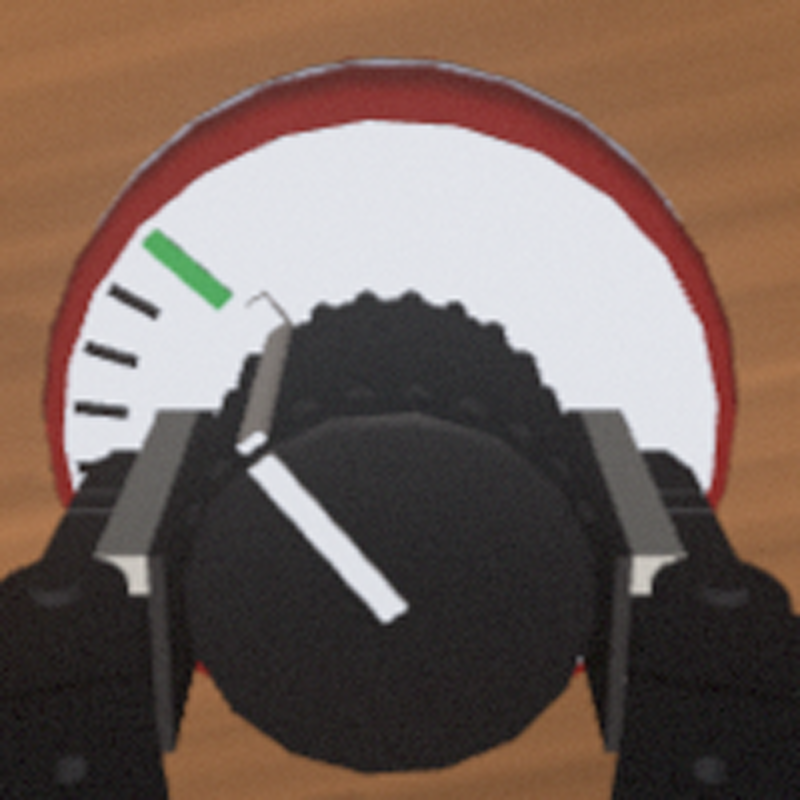

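```bash
python3 -c "
from dial import *
dial('w12',180,150,4,{15:(147,236),14:(113,290),13:(88,350),12:(77,407)},(395,615),(261,462))
"
```

```text
w12 case [ 0.43774139 -0.30069854 -2.51842137] zero at [ 0.40363606 -0.32521029] shift 1.7429974078615045 mm; dial 3.3223871463724377
```

Call:
jog_arm(travel=[[0,0,0],[0,0,0],[0,0,0],[0,0,0],[0,0,0],[0,0,0],[0,0,0],[0,0,0],[0,0,0],[0,0,0],[0,0,0],[0,0,0]], dr=[[0,0,0.05],[0,0,0.06],[0,0,0.06],[0,0,0.06],[0,0,0.06],[0,0,0.06],[0,0,0.06],[0,0,0.06],[0,0,0.06],[0,0,0.06],[0,0,0.06],[0,0,0.05]])

```text
time_s: 23.0
position: [0.4369, -0.299, 0.0419]
tool_rot: [[0.881, 0.472, -0.0], [0.472, -0.881, -0.0], [-0.0, -0.0, -1.0]]
ft_force: [-4.2, 2.9, 14.6]
grip_width: 0.0425
```

Call:
jog_arm(travel=[[0,0,0],[0,0,0],[0,0,0],[0,0,0],[0,0,0],[0,0,0],[0,0,0],[0,0,0],[0,0,0],[0,0,0],[0,0,0],[0,0,0]], dr=[[0,0,0.06],[0,0,0.06],[0,0,0.06],[0,0,0.06],[0,0,0.06],[0,0,0.06],[0,0,0.06],[0,0,0.05],[0,0,0.03],[0,0,0],[0,0,0],[0,0,0]])

```text
time_s: 24.0
position: [0.437, -0.2992, 0.0419]
tool_rot: [[0.549, 0.836, -0.0], [0.836, -0.549, -0.001], [-0.001, 0.0, -1.0]]
ft_force: [-4.1, 2.2, 15.7]
grip_width: 0.0429
```

```bash
python3 st.py w13; python3 -c "
from h import *
crop('w13',180,150,380,350,4,'c15')"
```

```text
24.05 [ 0.437 -0.299  0.042] [-4.322  1.889 15.076] [0.613 0.909 0.188] 0.04267683073151928 yaw 0.9897695409308892 tilt [-0.    -0.001] -13.880038442325972
```

View pics/c15.png

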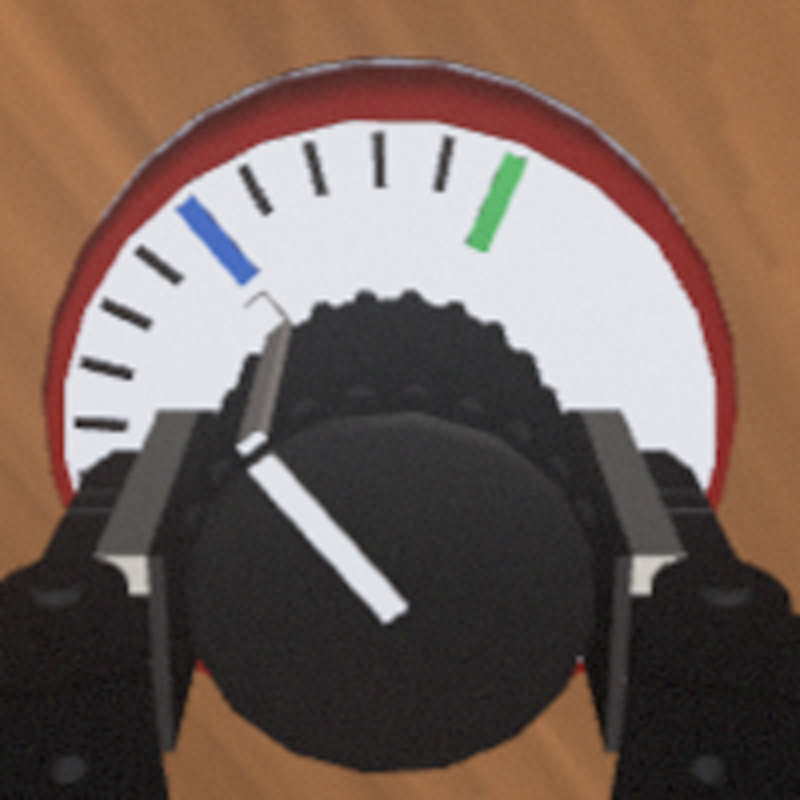

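```bash
python3 -c "
from dial import *
dial('w13',180,150,4,{15:(516,154),14:(448,138),13:(379,132),12:(310,143),11:(245,168),10:(184,204),9:(138,250),8:(104,304)},(395,615),(261,460))
"
```

```text
w13 case [ 0.43765976 -0.30022344 -2.52826317] zero at [ 0.40331485 -0.32439836] shift 0.8984805514142281 mm; dial 2.118126966748088
```

Call:
jog_arm(travel=[[0,0,0],[0,0,0],[0,0,0],[0,0,0]], dr=[[0,0,0.012],[0,0,0.011],[0,0,0],[0,0,0]])

```text
time_s: 24.38
position: [0.437, -0.2992, 0.0419]
tool_rot: [[0.53, 0.848, -0.0], [0.848, -0.53, -0.001], [-0.001, 0.0, -1.0]]
ft_force: [-4.9, 2.9, 16.1]
grip_width: 0.0429
```

Call:
jog_arm(travel=[[0,0,0.0006],[0,0,0.0004],[0,0,0],[0,0,0]], dr=[[0,0,0],[0,0,0],[0,0,0],[0,0,0]], newtons=20)

```text
time_s: 24.72
position: [0.437, -0.2992, 0.042]
tool_rot: [[0.53, 0.848, -0.001], [0.848, -0.53, -0.0], [-0.0, -0.001, -1.0]]
ft_force: [-3.7, 0.5, 7.1]
grip_width: 0.0426
```

Call:
jog_arm(travel=[[0,0,0],[0,0,0],[0,0,0],[0,0,0],[0,0,0],[0,0,0]], dr=[[0,0,0],[0,0,0],[0,0,0],[0,0,0],[0,0,0],[0,0,0]], jaw=0.07)

```text
time_s: 25.22
position: [0.4373, -0.2992, 0.0416]
tool_rot: [[0.53, 0.848, -0.0], [0.848, -0.53, 0.0], [0.0, -0.0, -1.0]]
ft_force: [-0.9, -0.6, 0.2]
grip_width: 0.0698
```

```bash
python3 st.py w14; python3 -c "
from h import *
crop('w14',180,150,380,350,4,'c16')"
```

```text
25.2667 [ 0.437 -0.299  0.042] [ 0.492 -0.862  0.   ] [0.029 0.002 0.028] 0.0701731140745033 yaw 1.0119697273874195 tilt [0. 0.] -15.174538555103391
```

View pics/c16.png

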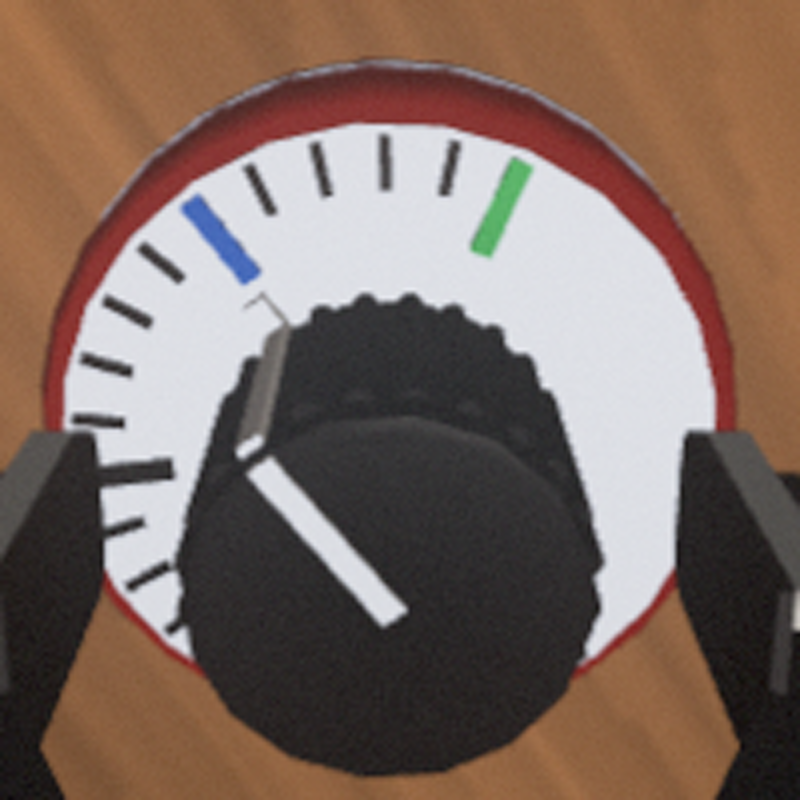

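The dial is free. I'll rise straight up and measure from above.

Call:
jog_arm(travel=[[0,0,0.005],[0,0,0.012],[0,0,0.02],[0,0,0.025],[0,0,0.025],[0,0,0.025],[0,0,0.025],[0,0,0.025],[0,0,0.02],[0,0,0.01],[0,0,0],[0,0,0],[0,0,0]], dr=[[0,0,0],[0,0,0],[0,0,0],[0,0,0],[0,0,0],[0,0,0],[0,0,0],[0,0,0],[0,0,0],[0,0,0],[0,0,0],[0,0,0],[0,0,0]])

```text
time_s: 26.35
position: [0.4369, -0.2989, 0.2328]
tool_rot: [[0.53, 0.848, -0.001], [0.848, -0.53, 0.001], [0.0, -0.002, -1.0]]
ft_force: [-0.4, 0.1, 0.3]
grip_width: 0.0702
```

```bash
python3 st.py w15; python3 -c "
from h import *
snap('top','t15');snap('side','s15')
crop('w15',230,130,330,230,8,'c17');crop('t15',125,145,225,255,6,'c18')"
```

```text
26.4 [ 0.437 -0.299  0.233] [ 0.392 -0.101 -0.37 ] [-0.024  0.079  0.006] 0.06992606471633273 yaw 1.0119603869650287 tilt [-0.001  0.002] -15.175459941698518
```

View pics/c17.png

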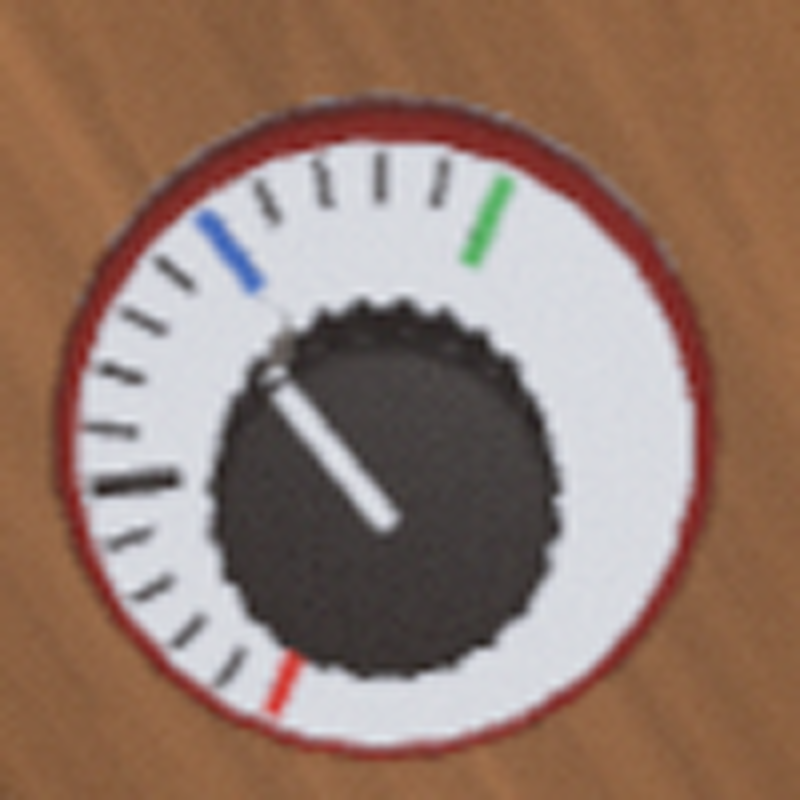

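View pics/c18.png

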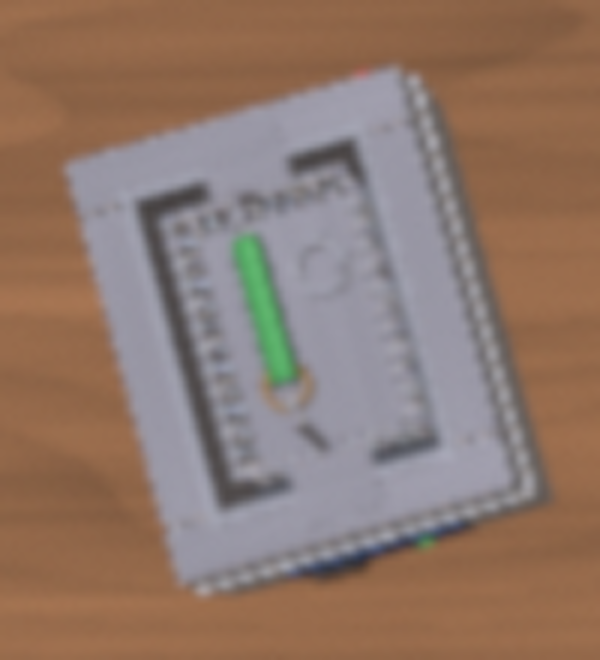

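View pics/s15.png

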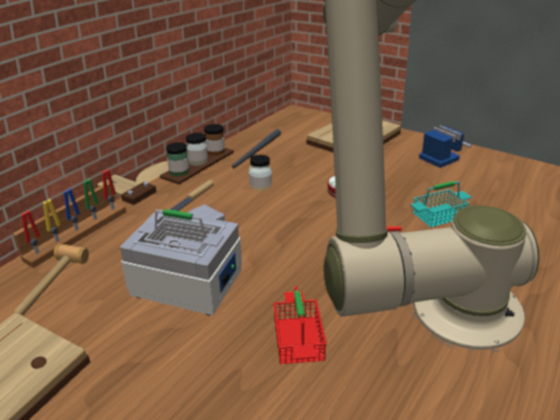

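```bash
python3 -c "
from dial import *
dial('w15',230,130,8,{0:(274,713),5:(93,489),10:(203,213),15:(508,177)},(389,525),(276,384))
T=load('t15'); c=lambda u,v:[(u+.5)/6-.5+125,(v+.5)/6-.5+145]
a,b=onz(T,c(247,236),.178),onz(T,c(285,383),.178);print((a+b)/2,np.linalg.norm(a-b),np.degrees(np.arctan2(*(a-b)[1::-1])))
"
```

```text
w15 case [ 0.43766721 -0.30014776 -2.53313624] zero at [ 0.4032049  -0.32415502] shift 0.6618923837848356 mm; dial 2.0754659868081635
[0.53464522 0.23904159 0.178     ] 0.06305430734361 13.87872597942697
```

```bash
python3 -c "
from rig import close_job; print(close_job())"
```

```text
the job is handed in; nothing more can be done
None
```

The job is handed in at about 26 s of the 72 s allowed; the hand-in reports no verdict.

**Basket:** I lowered it lengthwise into the tank until the lugs met the rim, then let go. In the last pictures it hangs by both lugs, about 1 mm from the tank centre and within about 1.5° of lengthwise. Both rings are inside.

**Timer:** I gripped the dial and held it down with about 14–19 N. I wound it to about 3.30–3.32 rad, past the 15 mark, then turned it back.
- **Final reading:** the last view from above gives 2.075 rad; from the earlier readings it should be about 2.10. Both lie inside 1.994–2.194.
- **Zero mark:** it measured within 1 mm of its start in the last view. One reading taken while winding showed 1.7 mm, which is within measuring error.

**Everything else:** the gripper hangs clear of everything. The jar, block and file appear in their old places in the last pictures, but I did not measure them.

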